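Open both leaves of the blue double-door crate

TASK

The white lamp base is in the upper crate of the stack with the blue frame: swing both of its front doors wide open (60 degrees or more) and leave them so. Open the leaf with the red handle first, because it is held by a snap catch and its red lip overlaps the other leaf; only when it stands wide open, open the leaf with the black handle. Keep the doors of the green-framed stack shut.

Things in the scene. Friction and masses are not known exactly. Their poses are not given: they have to be found in the camera images.
- blue: Target: fixed stack of two nested clear crates, blue frame, 220 (x) x 280 (y) x 250 mm high, white lamp base in the upper one. Origin: centre of underside, on the ledge; x from the door side (towards the robot) to the back, y to the robot's left, z up; turned up to 9 deg. Upper crate: clear lid, double door, face at x -118, leaves z 116 to 246, 137 wide, 8 thick, meeting at y 0
- blue_clip_leaf (a joint): Opening angle (rad) of the left, red-handled leaf: 0 shut, grows as it swings towards the robot, stop 1.9. Vertical hinge line at x -114, y +138 mm in the blue stack's frame. A spring ball catch holds it: 5 to 12 N at the handle frees it within 0.2 rad; then it moves lightly and stays where left. Its red lip, 5 mm thick, reaches 15 mm past the middle in front of the other leaf
- blue_clip_handle (a point): Top centre of the red handle: upright round post, 14 mm diameter, 75 mm tall, axis 35 mm in front of the leaf's face, top 262 mm above the ledge (12 mm over the lid), joined to the leaf by one stub 14 mm wide, 58 to 70 mm below the post's top. Shut, it is at x -153, y +40 mm in the blue stack's frame. Moves with the leaf; its axes turn with it (those of the stack when shut)
- blue_plain_leaf (a joint): Opening angle (rad) of the right, black-handled leaf: 0 shut, grows as it swings towards the robot, stop 1.9. Vertical hinge line at x -114, y -138 mm in the blue stack's frame. No catch of its own: the red lip of the other leaf holds it shut; once that one is open it moves lightly and stays where left
- blue_plain_handle (a point): Top centre of the black handle, a post just like the red one; shut, it is at x = -153 mm, y = -40 mm in the blue stack's frame. It moves with its leaf and its axes turn with it.
- green_clip_leaf (a joint): Opening angle (rad) of the red-handled leaf of the green-framed stack beside the blue one, a bystander of the same size and build with mirrored leaves; 0 shut. Stays shut.
- green_plain_leaf (a joint): Opening angle (rad) of the black-handled leaf of the green-framed stack; 0 shut. Stays shut.

How it is judged:
By the outcome, as a careful person would: the job done as asked, in the order asked, and still so for the second after the job is handed in, with the robot touching nothing.
It also fails if it takes over 48 s, if anything falls off the work surface, if the arm or the gripper's body presses on something with over 40 N, if the wrist force passes 120 N, or if a joint passes its speed limit or range.

ROBOT

A 6-joint arm with a two-finger parallel gripper is mounted at the origin on the work surface. World frame = base frame: x ahead of the robot, y to its left, z up, the work surface at z = 0. Lengths are in m, angles in rad, forces in N, time in s.
With the tool pointing down it reaches from about 0.375 to 0.9 m from the base axis. Payload 3.1 kg.
Tool frame: the origin (TCP) lies midway between the tips of the shut fingers; the grasp point (between the pads) lies 19 mm behind it; z points along the fingers, y is the line along which they close (so a half turn about z gives the same grasp; the last joint's range is limited). The gripper opens to 85 mm and grips with 20 to 120 N. Pads are 22 mm wide; open, the fingers measure 114 mm over their backs; the gripper's body (76 mm by 85 mm) begins 54 mm behind the grasp point. The pads swing forward as they close: fully open they stand 13 mm farther back than shut.
Start: joints at [1.099, 0.527, 1.433, -0, 1.181, -0.178], TCP at [0.181, 0.598, 0.231] pointing down, gripper open.
Joint ranges: [-3.08, 3.08], [-0.75, 2.2], [0.22, 2.44], [-1.43, 4.57], [0, 2.65], [-2.85, 2.85]. Speed limits (rad/s): [2.79, 2.79, 3.14, 3.14, 3.14, 3.14].

INTERFACE

Orientations are given as a unit quaternion [x, y, z, w].
In Python, from station import manip gives the robot as it stands.
- The arm moves only by the tool move_arm, never from a script. Its argument "increments" is a list that holds one entry, the list of rows, each a list of 5 numbers: the gripper's target within -1 to 1 (shut at 1, half-way at 0, fully open at -1), then the shift along the world's x, y, z in m, then the turn about the world's z in degrees. In form: [[[fingers, dx, dy, dz, twist], ...]]. A call has 1 to 8 rows; each row shifts and turns the commanded pose from where the row before left it; what a row does not reach is not made up. A row lasts 1/10 s, in which the tool goes at most 50 mm and 8.59 degrees, less where a joint would pass 70% of its speed; a pose out of reach is approached as far as the arm can. A call with a gripper value outside its range is refused whole. The fingers move at their own pace and stop on an object; "newtons" is the grip in N (left out, the last holds). Time passes only in rows, so rows that do not move let the fingers close. It gives the time, the measured TCP pose, the force, the opening and the grip force at its end, in the units of the state.
- manip.sense(): the state, without advancing time (a new reading comes with each control period).
- manip.snapshot(name): name is "side" or "top" or "wrist"; returns a dict with "img" (384x512x3 uint8, red, green, blue), "fx", "fy", "cx", "cy" (pixels), "k1" (the pictures are not rectified: a ray, as slopes to the right and down, at radius r is drawn at 1 + k1 r^2 times it, then the intrinsics apply), "world_to_cam" (4x4, takes a point from world to camera coordinates); the wrist camera has in their place "tool_from_camera" (4x4, takes a point from camera to tool coordinates, whose origin is the TCP and whose axes are the flange's). Camera axes: x right, y down, z forward; pixel columns grow to the right and rows downward; lengths in m; the calibration is good to about 2 mm. A picture is of the moment at which its call begins: read the wrist's pose just before it. There is no depth.
- manip.sign_off(): hands the job in; it is judged then, once.
Trained networks look in the newest picture that a camera, given by its name, has taken for a name from the list of things; names that differ only in an ending like _2 or _b are one class to them, and where a whole thing is asked for, a point or a joint stands for the part that bears it (a point fixed in the world has none). Each returns a list of dicts, best first, with "confidence" (0 to 1); they miss things now and then, are a little off and sometimes report something else, mostly with a low value. They report only what shows in the picture. A call takes as long as a camera call.
- manip.spot_in(label, camera): "xyz" ([x, y, z] in m, in world coordinates, good to about 4 mm: the middle of the surface that is visible of it).
- manip.mark_of(label, camera): "xyz" ([x, y, z] in m, in world coordinates, good to about 4 mm: a listed point, or the origin of a listed thing).
The state is a dict: "t": time; "q": joint angles; "qd": joint speeds; "tau": joint torques, N m; "tcp_pos": TCP position; "tool_rot": TCP orientation; "force": force on the tool from outside, world axes, zero at the start; "ft_torque": the same for the moment, N m; "finger_gap": opening from 0.0 (shut) to 1.0 (fully open); "gripper_force": force on a finger pad.
Only numpy, scipy, OpenCV 4.12 (cv2) and the standard library are available. Lean on these libraries where they do the work, as an engineer would, in place of code of your own. Each camera call takes 0.05 s, during which the arm holds its last target. There are 200 camera calls.

## Working session

There is one attempt and no reset: what is moved stays moved. The work goes in short steps, Python scripts to look and compute and a tool call to move; the robot and the scene stay as the last step left them, time stands still between calls to the robot, and variables do not carry over. Pictures are saved under pics/ and viewed, at most 10 in all, crops included, and the job is handed in when it is done.

Besides the shell and the picture viewer there is one more tool, called after ">>>" by a JSON object that holds its "fn" and its "kwargs". move_arm: Moves the arm, as the interface text tells. Its arguments: {"type":"object","properties":{"increments":{"type":"array","items":{"type":"array","items":{"type":"array","items":{"type":"number"}}}},"newtons":{"type":"number"}},"required":["increments"]}

```bash
mkdir -p pics
cat > h.py <<'E'
from station import manip
import numpy as np, cv2
def snap(c,n):
    s=manip.snapshot(c); cv2.imwrite(f'pics/{n}.png',s['img'][:,:,::-1]); return s
E
python3 - <<'E'
from h import *
for c in ('side','top'):
    s=snap(c,c+'0')
    for l in ('blue','blue_clip_handle','blue_plain_handle'):
        for d in manip.mark_of(l,c)[:2]: print(c,l,np.round(d['xyz'],3),round(d['confidence'],2))
a=cv2.imread('pics/side0.png');b=cv2.imread('pics/top0.png')
cv2.imwrite('pics/both.png',cv2.resize(np.vstack([a,b]),(400,600)))
s=manip.sense();print(s['t'],s['tcp_pos'],s['tool_rot'],s['finger_gap'])
E
```

```text
side blue [ 0.722 -0.182 -0.002] 0.71
side blue_clip_handle [ 0.563 -0.161  0.264] 0.58
side blue_plain_handle [ 0.576 -0.238  0.259] 0.8
top blue_clip_handle [ 0.574 -0.158  0.26 ] 0.71
top blue_plain_handle [ 0.58  -0.239  0.259] 0.75
0.4 [0.18092163 0.59811134 0.23115025] [ 1.46391488e-01  9.89226718e-01 -1.70757828e-04 -5.51673998e-05] 0.9947805598080621
```

View pics/side0.png

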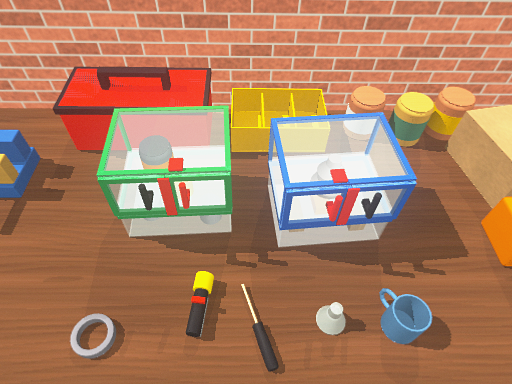

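View pics/top0.png

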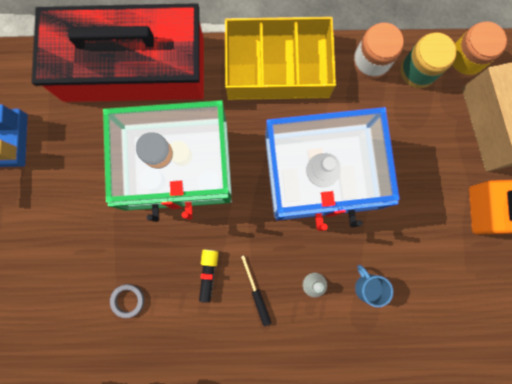

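The blue stack is the right-hand one: red post at about (320,222) in the top view, black post at about (354,218), and the stack is turned about +7°. The green stack is clear, to the left. I'll rise and travel over to the red post.

>>> {"fn": "move_arm", "kwargs": {"increments": [[[-1, 0, 0, 0.045, 0], [-1, 0, 0, 0.045, 0], [-1, 0, 0, 0.045, 0], [-1, 0.02, -0.038, 0, 3], [-1, 0.02, -0.038, 0, 3], [-1, 0.02, -0.038, 0, 3], [-1, 0.02, -0.038, 0, 3], [-1, 0.02, -0.038, 0, 3]]]}}

```text
t: 1.2
tcp_pos: [0.2813, 0.4067, 0.3665]
tool_rot: [0.015, 1.0, 0.0, 0.0]
force: [0.7, 0.4, 0.7]
finger_gap: 0.998
gripper_force: 0.0
```

>>> {"fn": "move_arm", "kwargs": {"increments": [[[-1, 0.02, -0.038, 0, 3], [-1, 0.02, -0.038, 0, 3], [-1, 0.02, -0.038, 0, 3], [-1, 0.02, -0.038, 0, 0], [-1, 0.02, -0.038, 0, 0], [-1, 0.02, -0.038, 0, 0], [-1, 0.02, -0.038, 0, 0], [-1, 0.02, -0.038, 0, 0]]]}}

```text
t: 2.0
tcp_pos: [0.4414, 0.1025, 0.3666]
tool_rot: [-0.062, 0.998, 0.0, 0.0]
force: [1.1, 1.4, 0.2]
finger_gap: 1.001
gripper_force: 0.0
```

>>> {"fn": "move_arm", "kwargs": {"increments": [[[-1, 0.02, -0.038, 0, 0], [-1, 0.02, -0.038, 0, 0], [-1, 0.02, -0.038, 0, 0], [-1, 0.02, -0.038, 0, 0], [-1, 0.02, -0.038, 0, 0], [-1, 0, -0.03, 0, 0], [-1, 0, 0, 0, 0], [-1, 0, 0, 0, 0]]]}}

```text
t: 2.8
tcp_pos: [0.5407, -0.1161, 0.366]
tool_rot: [-0.062, 0.998, 0.001, -0.0]
force: [-0.0, 0.1, -0.7]
finger_gap: 1.002
gripper_force: 0.0
```

Run:
```python
from h import *
s=manip.sense();print(s['t'],s['q'],s['tcp_pos'],s['tool_rot'])
snap('wrist','w1')
for c in ('wrist','top','side'):
    if c!='wrist': snap(c,c+'1')
    for l in ('blue','blue_clip_handle','blue_plain_handle'):
        for d in manip.mark_of(l,c)[:2]: print(c,l,np.round(d['xyz'],3),round(d['confidence'],2))
```

```text
2.8 [-4.13901015e-01  2.98212314e-01  1.42849821e+00  6.22667159e-04
  1.41595471e+00 -2.10829185e+00] [ 0.54065029 -0.11605846  0.3660074 ] [-6.17098298e-02  9.98093941e-01  5.19033376e-04 -3.35889594e-04]
wrist blue_clip_handle [ 0.568 -0.162  0.264] 0.57
wrist blue_plain_handle [ 0.573 -0.239  0.262] 0.64
top blue_plain_handle [ 0.578 -0.241  0.258] 0.7
side blue [ 0.72  -0.185  0.001] 0.61
side blue_clip_handle [ 0.567 -0.161  0.261] 0.67
side blue_plain_handle [ 0.575 -0.238  0.261] 0.6
```

View pics/w1.png

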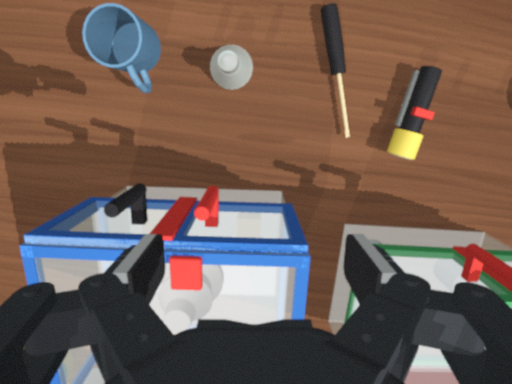

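The wrist view shows the red post's cap at about (205,212) and the black post's cap at about (115,210). I'll check these against the calibration.

```bash
cat >> h.py <<'E'
from scipy.spatial.transform import Rotation as R
def w2c(s,st=None):
    if 'world_to_cam' in s: return np.array(s['world_to_cam'])
    T=np.eye(4);T[:3,:3]=R.from_quat(st['tool_rot']).as_matrix();T[:3,3]=st['tcp_pos']
    return np.linalg.inv(T@np.array(s['tool_from_camera']))
def px2w(s,px,z,st=None):
    K=np.array([[s['fx'],0,s['cx']],[0,s['fy'],s['cy']],[0,0,1.]])
    u=cv2.undistortPoints(np.array([[px]],float),K,np.array([s['k1'],0,0,0.]))[0,0]
    M=np.linalg.inv(w2c(s,st)); d=M[:3,:3]@[u[0],u[1],1]; o=M[:3,3]
    return (o+d*(z-o[2])/d[2]).round(4)
E
python3 - <<'E'
from h import *
st=manip.sense(); s=manip.snapshot('wrist')
for n,p,z in (('red',(205,212),.262),('black',(115,210),.262),('cornerL',(26,241),.25),('cornerR',(307,247),.25)): print(n,px2w(s,p,z,st))
s=manip.snapshot('top')
for n,p,z in (('red',(320,224),.262),('cL',(275,218),.25),('cR',(397,202),.25)): print(n,px2w(s,p,z))
E
```

```text
red [ 0.5678 -0.1555  0.262 ]
black [ 0.5761 -0.2342  0.262 ]
cornerL [ 0.6247 -0.3279  0.25  ]
cornerR [ 0.5951 -0.0588  0.25  ]
red [ 0.5733 -0.1497  0.262 ]
cL [ 0.5895 -0.0496  0.25  ]
cR [ 0.6207 -0.33    0.25  ]
```

>>> {"fn": "move_arm", "kwargs": {"increments": [[[-1, 0.014, -0.022, 0, 0], [-1, 0.013, -0.021, 0, 0], [-1, 0, 0, -0.03, 0], [-1, 0, 0, -0.03, 0], [-1, 0, 0, -0.03, 0], [-1, 0, 0, -0.03, 0], [-1, 0, 0, -0.026, 0], [-1, 0, 0, 0, 0]]]}}

```text
t: 4.3
tcp_pos: [0.5654, -0.1577, 0.2165]
tool_rot: [-0.062, 0.998, 0.002, -0.004]
force: [0.6, -0.2, -0.6]
finger_gap: 0.997
gripper_force: 0.0
```

>>> {"fn": "move_arm", "kwargs": {"increments": [[[0.2, 0, 0, 0, 0], [0.6, 0, 0, 0, 0], [1, 0, 0, 0, 0], [1, 0, 0, 0, 0], [1, 0, 0, 0, 0], [1, 0, 0, 0, 0], [1, 0, 0, 0, 0], [1, 0, 0, 0, 0]]], "newtons": 50}}

```text
t: 5.1
tcp_pos: [0.5683, -0.1587, 0.2213]
tool_rot: [-0.062, 0.998, -0.0, 0.001]
force: [-1.2, 1.1, 5.7]
finger_gap: 0.153
gripper_force: 48.6
```

Run:
```python
from h import *
snap('wrist','w2'); s=manip.sense(); print(s['tcp_pos'],s['finger_gap'],s['gripper_force'])
H=np.array([.594,-.058]); p=np.array(s['tcp_pos'][:2]); v=p-H; print(v,np.hypot(*v))
for a in range(0,86,5):
    t=np.radians(-a); print(a,((np.array([[np.cos(t),-np.sin(t)],[np.sin(t),np.cos(t)]])@v)+H-p).round(4))
```

```text
[ 0.56830729 -0.15874393  0.2213378 ] 0.1478467337988422 48.62220883369446
[-0.02569271 -0.10074393] 0.10396852645015713
0 [0. 0.]
5 [-0.0087  0.0026]
10 [-0.0171  0.006 ]
15 [-0.0252  0.0101]
20 [-0.0329  0.0149]
25 [-0.0402  0.0203]
30 [-0.0469  0.0263]
35 [-0.0531  0.033 ]
40 [-0.0587  0.0401]
45 [-0.0637  0.0477]
50 [-0.068   0.0557]
55 [-0.0716  0.064 ]
60 [-0.0744  0.0726]
65 [-0.0765  0.0815]
70 [-0.0778  0.0904]
75 [-0.0783  0.0995]
80 [-0.078   0.1086]
85 [-0.0769  0.1176]
```

View pics/w2.png

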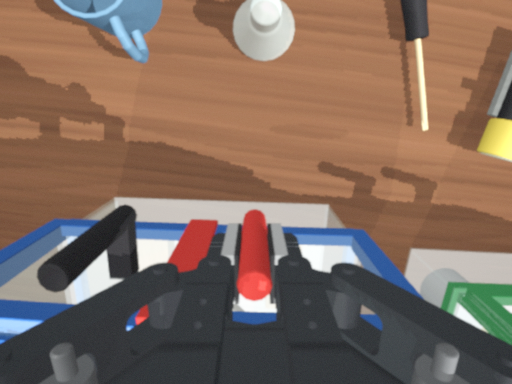

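The red post at about (255,255) sits squarely between the pads. Now I'll pull it along the hinge arc.

>>> {"fn": "move_arm", "kwargs": {"increments": [[[1, -0.0087, 0.0026, 0, -5], [1, -0.0084, 0.0034, 0, -5], [1, -0.0081, 0.0041, 0, -5], [1, -0.0077, 0.0048, 0, -5], [1, 0, 0, 0, 0]]]}}

```text
t: 5.65
tcp_pos: [0.5372, -0.1439, 0.2215]
tool_rot: [0.112, 0.994, -0.0, 0.003]
force: [5.3, 1.6, 3.1]
finger_gap: 0.147
gripper_force: 51.7
```

>>> {"fn": "move_arm", "kwargs": {"increments": [[[1, -0.0073, 0.0054, 0, -5], [1, -0.0067, 0.006, 0, -5], [1, -0.0062, 0.0067, 0, -5], [1, -0.0056, 0.0071, 0, -5], [1, -0.005, 0.0076, 0, -5], [1, -0.0043, 0.008, 0, -5], [1, 0, 0, 0, 0]]]}}

```text
t: 6.35
tcp_pos: [0.5032, -0.1031, 0.2215]
tool_rot: [0.365, 0.931, 0.001, 0.004]
force: [6.4, 1.9, 1.4]
finger_gap: 0.145
gripper_force: 51.7
```

>>> {"fn": "move_arm", "kwargs": {"increments": [[[1, -0.0036, 0.0083, 0, -5], [1, -0.0028, 0.0086, 0, -5], [1, -0.0021, 0.0089, 0, -5], [1, -0.0013, 0.0089, 0, -5], [1, -0.0005, 0.0091, 0, -5], [1, 0.0003, 0.0091, 0, -5], [1, 0, 0, 0, 0]]]}}

```text
t: 7.05
tcp_pos: [0.4932, -0.0508, 0.2215]
tool_rot: [0.592, 0.806, 0.001, 0.004]
force: [5.2, 0.5, 3.7]
finger_gap: 0.146
gripper_force: 52.0
```

Run:
```python
from h import *
snap('side','s3'); snap('top','t3')
for c in ('side','top'):
    for l in ('blue_clip_handle','blue_plain_handle'):
        for d in manip.mark_of(l,c)[:2]: print(c,l,np.round(d['xyz'],3),round(d['confidence'],2))
```

```text
side blue_plain_handle [ 0.576 -0.238  0.26 ] 0.66
top blue_plain_handle [ 0.579 -0.237  0.261] 0.81
```

View pics/s3.png

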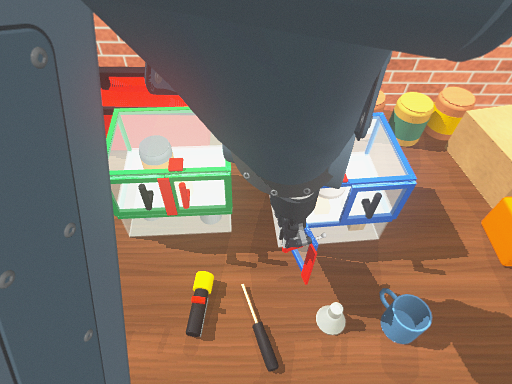

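The red leaf stands at about 80° (its lip shows at (310,262)) and the green doors are still shut. I'll release, rise and go to the black post.

>>> {"fn": "move_arm", "kwargs": {"increments": [[[0.6, 0, 0, 0, 0], [0, 0, 0, 0, 0], [-1, 0, 0, 0, 0], [-1, 0, 0, 0, 0], [-1, 0, 0, 0, 0], [-1, 0, 0, 0, 0], [-1, 0, 0, 0, 0]]]}}

```text
t: 8.05
tcp_pos: [0.4898, -0.0502, 0.2202]
tool_rot: [0.594, 0.805, -0.0, -0.0]
force: [0.0, -0.3, 0.2]
finger_gap: 1.002
gripper_force: 0.0
```

>>> {"fn": "move_arm", "kwargs": {"increments": [[[-1, 0, 0, 0.02, 0], [-1, 0, 0, 0.03, 0], [-1, 0, 0, 0.03, 0], [-1, 0, 0, 0.03, 0], [-1, 0, 0, 0.03, -8], [-1, 0.01, -0.02, 0, -8], [-1, 0.01, -0.02, 0, -8], [-1, 0.01, -0.02, 0, -8]]]}}

```text
t: 8.85
tcp_pos: [0.5202, -0.1107, 0.3608]
tool_rot: [0.794, 0.608, 0.0, 0.0]
force: [0.2, 0.5, -0.6]
finger_gap: 0.998
gripper_force: 0.0
```

>>> {"fn": "move_arm", "kwargs": {"increments": [[[-1, 0.01, -0.02, 0, -8], [-1, 0.01, -0.02, 0, -8], [-1, 0.01, -0.02, 0, -8], [-1, 0.01, -0.02, 0, -8], [-1, 0.01, -0.02, 0, -8], [-1, 0, -0.02, 0, -8], [-1, 0, -0.01, 0, -8], [-1, 0, 0, 0, -8]]]}}

```text
t: 9.65
tcp_pos: [0.5698, -0.2419, 0.3597]
tool_rot: [0.996, 0.094, -0.0, 0.0]
force: [-0.3, -0.4, -0.2]
finger_gap: 1.001
gripper_force: 0.0
```

>>> {"fn": "move_arm", "kwargs": {"increments": [[[-1, 0, 0, 0, -5], [-1, 0, 0, 0, 0]]]}}

```text
t: 9.85
tcp_pos: [0.5697, -0.2403, 0.36]
tool_rot: [0.999, 0.054, -0.0, -0.0]
force: [-0.2, -0.0, -0.1]
finger_gap: 1.0
gripper_force: 0.0
```

Run:
```python
from h import *
s=manip.sense();y=R.from_quat(s['tool_rot']).as_matrix()[:,1];print(s['t'],s['tcp_pos'],np.degrees(np.arctan2(y[1],y[0])),s['q'])
for c in ('wrist','top','side'):
    snap(c,c+'4')
    for l in ('blue','blue_clip_handle','blue_plain_handle'):
        for d in manip.mark_of(l,c)[:2]: print(c,l,np.round(d['xyz'],3),round(d['confidence'],2))
```

```text
9.85 [ 0.56974166 -0.24028422  0.35998449] -83.83500063765733 [-5.79590952e-01  4.06052306e-01  1.27817834e+00 -1.87291190e-05
  1.45811880e+00  8.83607811e-01]
wrist blue_clip_handle [ 0.492 -0.055  0.264] 0.88
wrist blue_plain_handle [ 0.573 -0.238  0.264] 0.93
top blue_clip_handle [ 0.497 -0.054  0.263] 0.69
top blue_plain_handle [ 0.579 -0.237  0.263] 0.82
side blue [ 0.722 -0.184 -0.002] 0.67
side blue_clip_handle [ 0.488 -0.053  0.265] 0.81
```

View pics/wrist4.png

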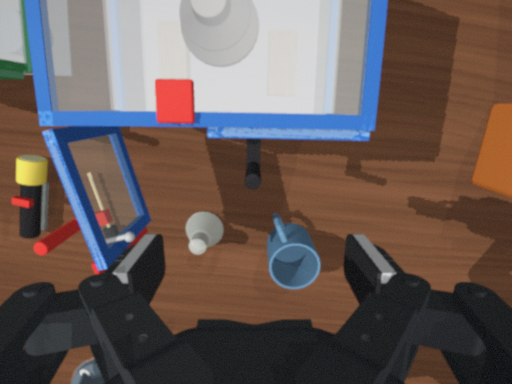

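The red leaf stays wide open (corner at (150,215)); the black post's top is at about (253,178). I'll go down, grip and pull.

>>> {"fn": "move_arm", "kwargs": {"increments": [[[-1, 0.005, 0.002, 0, 0], [-1, 0, 0, -0.03, 0], [-1, 0, 0, -0.03, 0], [-1, 0, 0, -0.03, 0], [-1, 0, 0, -0.03, 0], [-1, 0, 0, -0.02, 0], [-1, 0, 0, 0, 0]]]}}

```text
t: 11.15
tcp_pos: [0.5733, -0.2369, 0.2169]
tool_rot: [0.999, 0.054, -0.003, -0.002]
force: [-0.0, -0.6, -0.2]
finger_gap: 1.0
gripper_force: 0.0
```

>>> {"fn": "move_arm", "kwargs": {"increments": [[[0.2, 0, 0, 0, 0], [0.6, 0, 0, 0, 0], [1, 0, 0, 0, 0], [1, 0, 0, 0, 0], [1, 0, 0, 0, 0], [1, 0, 0, 0, 0], [1, 0, 0, 0, 0], [1, 0, 0, 0, 0]]], "newtons": 50}}

```text
t: 11.95
tcp_pos: [0.5752, -0.2383, 0.2212]
tool_rot: [0.999, 0.054, 0.001, 0.0]
force: [-1.3, 1.4, 5.8]
finger_gap: 0.151
gripper_force: 48.7
```

Run:
```python
from h import *
s=manip.sense(); print(s['tcp_pos'],s['finger_gap'],s['gripper_force'])
t=np.radians(6.2);r=lambda t:np.array([[np.cos(t),-np.sin(t)],[np.sin(t),np.cos(t)]])
v=r(t)@[-.039,.098]; o=v
for a in range(5,86,5):
    n=r(np.radians(a))@v; print(a,(n-o).round(4)); o=n
```

```text
[ 0.57523805 -0.23834511  0.22122185] 0.1511819960398056 48.72469425201416
5 [-0.0079 -0.0047]
10 [-0.0075 -0.0053]
15 [-0.007 -0.006]
20 [-0.0065 -0.0066]
25 [-0.0059 -0.0071]
30 [-0.0052 -0.0076]
35 [-0.0045 -0.008 ]
40 [-0.0038 -0.0084]
45 [-0.0031 -0.0087]
50 [-0.0023 -0.0089]
55 [-0.0015 -0.0091]
60 [-0.0007 -0.0092]
65 [ 0.0001 -0.0092]
70 [ 0.0009 -0.0092]
75 [ 0.0017 -0.0091]
80 [ 0.0024 -0.0089]
85 [ 0.0032 -0.0086]
```

>>> {"fn": "move_arm", "kwargs": {"increments": [[[1, -0.0079, -0.0047, 0, 5], [1, -0.0075, -0.0053, 0, 5], [1, -0.007, -0.006, 0, 5], [1, -0.0065, -0.0066, 0, 5], [1, 0, 0, 0, 0]]]}}

```text
t: 12.45
tcp_pos: [0.5455, -0.2613, 0.2212]
tool_rot: [0.974, 0.227, 0.0, 0.0]
force: [-1.8, 0.5, 5.3]
finger_gap: 0.145
gripper_force: 49.0
```

>>> {"fn": "move_arm", "kwargs": {"increments": [[[1, -0.0059, -0.0071, 0, 5], [1, -0.0052, -0.0076, 0, 5], [1, -0.0045, -0.008, 0, 5], [1, -0.0038, -0.0084, 0, 5], [1, -0.0031, -0.0087, 0, 5], [1, -0.0023, -0.0089, 0, 5], [1, 0, 0, 0, 0]]]}}

```text
t: 13.15
tcp_pos: [0.5204, -0.3105, 0.2212]
tool_rot: [0.882, 0.471, -0.001, 0.0]
force: [-2.7, 1.7, 6.6]
finger_gap: 0.15
gripper_force: 49.1
```

>>> {"fn": "move_arm", "kwargs": {"increments": [[[1, -0.0015, -0.0091, 0, 5], [1, -0.0007, -0.0092, 0, 5], [1, 0.0001, -0.0092, 0, 5], [1, 0.0009, -0.0092, 0, 5], [1, 0.0017, -0.0091, 0, 5], [1, 0.0024, -0.0089, 0, 5], [1, 0, 0, 0, 0]]]}}

```text
t: 13.85
tcp_pos: [0.5236, -0.3659, 0.2212]
tool_rot: [0.73, 0.684, -0.001, 0.0]
force: [-3.6, 0.4, 7.1]
finger_gap: 0.154
gripper_force: 49.1
```

>>> {"fn": "move_arm", "kwargs": {"increments": [[[0.6, 0, 0, 0, 0], [0, 0, 0, 0, 0], [-1, 0, 0, 0, 0], [-1, 0, 0, 0, 0], [-1, 0, 0, 0, 0], [-1, 0, 0, 0, 0], [-1, 0, 0, 0, 0]]]}}

```text
t: 14.55
tcp_pos: [0.5242, -0.3641, 0.2203]
tool_rot: [0.73, 0.683, -0.0, -0.0]
force: [1.0, 0.2, -0.1]
finger_gap: 1.002
gripper_force: 0.0
```

>>> {"fn": "move_arm", "kwargs": {"increments": [[[-1, 0, 0, 0.02, 0], [-1, 0, 0, 0.03, 0], [-1, 0, 0, 0.03, 0], [-1, 0, 0, 0.03, 0], [-1, 0, 0, 0.03, 0], [-1, 0, 0, 0.03, 0], [-1, 0, 0, 0.03, 0], [-1, 0, 0, 0, 0]]]}}

```text
t: 15.35
tcp_pos: [0.5256, -0.3655, 0.426]
tool_rot: [0.73, 0.683, 0.0, 0.005]
force: [0.8, -0.6, 0.4]
finger_gap: 0.996
gripper_force: 0.0
```

Run:
```python
from h import *
s=manip.sense(); print(s['t'],s['tcp_pos'],s['force'])
snap('wrist','w5');snap('side','s5')
snap('top','t5')
for c in ('wrist','side','top'):
    for l in ('blue_clip_handle','blue_plain_handle'):
        for d in manip.mark_of(l,c)[:2]: print(c,l,np.round(d['xyz'],3),round(d['confidence'],2))
a=[cv2.imread(f'pics/{n}.png') for n in('s5','t5')]
cv2.imwrite('pics/b5.png',cv2.resize(np.hstack(a),(800,300)))
```

```text
15.35 [ 0.52560587 -0.36551995  0.42597291] [ 0.77549609 -0.64468631  0.43952385]
wrist blue_plain_handle [ 0.521 -0.363  0.264] 0.84
side blue_plain_handle [ 0.522 -0.366  0.259] 0.59
top blue_clip_handle [ 0.496 -0.054  0.26 ] 0.97
top blue_plain_handle [ 0.526 -0.366  0.262] 0.61
```

View pics/b5.png

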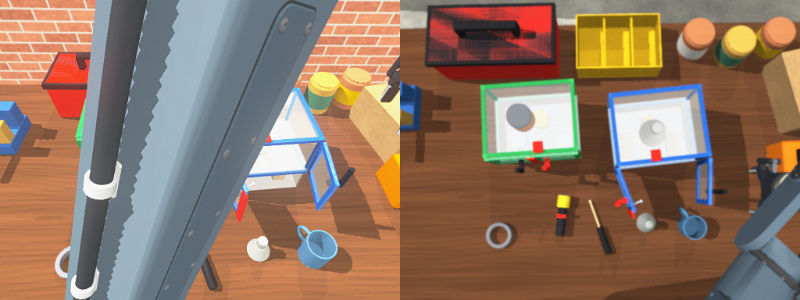

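Both blue leaves stand wide open (top view at (625,190) and (704,180)), the green doors are shut and the arm is clear.

```bash
python3 -c "
from station import manip
print(manip.sign_off())"
```

```text
the job is handed in; nothing more can be done
None
```

I opened both doors of the blue stack's upper crate to about 80°, the red-handled leaf first and then the black. The green doors stayed shut, the gripper was clear of everything, and I handed the job in about 15.5 s into the 48 s limit.

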